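# Wedge up the board carrier

### The job

Three orange wedges lie on the bench around the board test fixture: pick up the medium-sized one (the thin one cannot reach the steel lip of the hinged board carrier, the thick one does not fit under it), set it flat on the fixture's front apron and push it, toe first and square to the front edge, under the middle of the lip until the carrier just lifts off its rest posts, its lip raised about 4 mm and not much more. Finish while still gripping the wedge there, carrying the carrier on the wedge alone. Do not disturb the other two wedges, the multimeter, the screwdriver or the jar.

Things in the scene. Friction and masses are not known exactly. Their poses are not given: they have to be found in the camera images.
- fixture: Fixed aluminium base plate, top 6 mm above the bench. Origin on the bench straight below the middle of the lip's front edge; +x runs from the apron under the lip to the hinge (push direction), z up. Apron: x = -120 to 0 mm, 110 mm wide, two yellow lane lines 48 mm apart. Behind it, 210 mm wide: two rubber rest posts (x = 45, y = +-75 mm) and hinge blocks.
- carrier: Grey hinged plate, 190 mm wide, with a green circuit board; 0.45 to 0.9 kg. Swings up about a level hinge 235 mm in fixture +x behind the lip's front edge, 19 mm above the bench; falls back by its weight; its lip presses 2 to 4.5 N on a wedge. Origin at the middle of the lip's lower front edge; axes as the fixture's when resting. Tallest board part: 36 mm above the bench.
- lip (a point): Middle of the lower front edge of the carrier's steel lip (60 mm wide, 5 mm thick, standing out 25 mm in front of the carrier plate). With the carrier resting it is 16 mm above the bench, so 10 mm above the apron; its rise is the lift. The wedge's ramp lifts it by this edge.
- medium_wedge: The wedge to use, orange plastic, 65 to 105 g. Origin on its underside below the centre of the upright grip block (30 mm in x, 22 in y, 44 high, black band). +x points to the toe. Ramp from x = 15 to 95 mm, 30 wide, falling evenly from 22 to 4 mm high. On the apron it meets the lip when the toe is 27 mm past the edge; each 10 mm more lifts the lip 2.2 mm. Friction stops it sliding back.
- medium_wedge_toe (a point): Middle of the lower edge of the medium wedge's toe.
- thin_wedge: Look-alike, too thin, leave alone: same grip block and axes, ramp 60 mm long, 30 mm wide, from 8 mm at the block down to 2 mm at the toe.
- thick_wedge: Look-alike, too thick, leave alone: same grip block and axes, ramp 95 mm long, 30 mm wide, from 36 mm at the block down to 13 mm at the toe.
- multimeter: Orange and black multimeter lying on its back, 150 x 80 x 45 mm, origin in the middle of its underside. Leave alone.
- screwdriver: Screwdriver with red handle lying on the bench, 140 mm long. Leave alone.
- screw_jar: Small yellow jar, 50 mm across, 60 mm high, origin in the middle of its underside. Leave alone.
Mind the look-alikes: they are no part of the job. What is shaped like the medium_wedge but brown, pink or turquoise is not meant.

How it is judged:
On the way, in this order (a step that is already met when the one before it is completed fails the run):
1. the medium wedge has been picked up by the gripper, clear of the bench and apron (height (world z) of medium_wedge above 0.012 m and contact force between the fingers and medium_wedge above 1 N), for 0.2 s.
2. the medium wedge's toe is under the middle of the lip, the carrier still resting (x of medium_wedge_toe in the frame of fixture above 0.005 m and y of medium_wedge_toe in the frame of fixture between -0.022 and 0.022 m and height (world z) of medium_wedge_toe below 0.014 m and height (world z) of lip below 0.017 m), for 0.05 s.
At the end, for the whole second after the job is handed in: The gripper still grips the medium wedge (over 1.5 N), which stands flat on the fixture (within 0.1 rad) and square to it (within 0.2 rad), its toe within 22 mm of the middle line; the carrier rests on the wedge and is not touched by the robot, its lip raised 1.5 to 7.5 mm, all at rest (height (world z) of lip between 0.0175 and 0.0235 m and contact force between medium_wedge and carrier above 0.8 N and contact force between medium_wedge and fixture above 0.5 N and contact force between the fingers and medium_wedge above 1.5 N and contact force between each of the arm, the fingers and carrier below 0.3 N and x of medium_wedge_toe in the frame of fixture above 0.02 m and y of medium_wedge_toe in the frame of fixture between -0.022 and 0.022 m and angle between the x axis of medium_wedge and the x axis of fixture, either way round below 0.2 rad and angle between medium_wedge's own z axis and vertical below 0.1 rad and angular speed of carrier below 0.05 rad/s and linear speed of medium_wedge below 0.02 m/s); the arm keeps its last pose, push and grip.
It fails at once if a look-alike wedge was moved more than 25 mm (distance of any of thin_wedge, thick_wedge from where it was at the start of the episode above 0.025 m).
It fails at once if the multimeter, screwdriver or jar was moved more than 25 mm (distance of any of multimeter, screwdriver, screw_jar from where it was at the start of the episode above 0.025 m).
It also fails if it takes over 45 s, if anything falls off the work surface, if the arm or the gripper's body presses on something with over 40 N, if the wrist force passes 120 N, or if a joint passes its speed limit or range.

### The arm

A 7-joint arm with a two-finger parallel gripper is mounted at the origin on the work surface. World frame = base frame: x ahead of the robot, y to its left, z up, the work surface at z = 0. Lengths are in m, angles in rad, forces in N, time in s.
With the tool pointing down it reaches from about 0.4 to 0.85 m from the base axis. Payload 4.5 kg.
Tool frame: the origin (TCP) lies at the very end of the fingers, on their centre line; the grasp point (between the pads) lies 19 mm behind it; z points along the fingers, y is the line along which they close (so a half turn about z gives the same grasp; the last joint's range is limited). The gripper opens to 88 mm and grips with 3 to 60 N. Pads are 18 mm wide; open, the fingers measure 123 mm over their backs; the gripper's body (75 mm by 187 mm) begins 45 mm behind the grasp point.
Start: joints at [-1.079, 0.689, -0.195, 1.565, 0.157, 0.902, -0.215], TCP at [0.276, 0.561, 0.239] pointing down, gripper open.
Joint ranges: [-3.01, 3.01], [-0.46, 2.08], [-1.47, 1.51], [0.13, 2.56], [-1, 4.14], [0.04, 2.09], [-2.66, 2.66]. Speed limits (rad/s): [2.57, 2.57, 3.14, 3.14, 3.14, 3.14, 3.14].

### API

Orientations are given as a unit quaternion [w, x, y, z].
In Python, from station import bot gives the robot as it stands.
- The arm moves only by the shell command python3 -m jog [FORCE], which reads ROWS from standard input. ROWS is a JSON list that holds a single list of rows (three levels of brackets), with 1 to 10 rows, each of 7 numbers: dx, dy, dz in m, then a rotation vector rx, ry, rz in rad, then the finger opening in m; each row shifts and turns the commanded pose from where the row before left it, along the tool's axes as they then stand; what a row does not reach is not made up. A row lasts 1/12 s, in which the tool goes at most 0.0417 m and 0.125 rad, less where a joint would pass 70% of its speed; a pose out of reach is approached as far as the arm can. The fingers move at their own pace and stop on an object; FORCE is the grip in N (left out, the last holds). Time passes only in rows, so rows that do not move let the fingers close. It prints the time, the measured TCP pose, the force, the opening and the grip force at its end. Input that does not fit is refused with a message, and nothing moves.
- bot.get_state(): the state, without advancing time (a new reading comes with each control period).
- bot.capture(name): name is "scene" or "side" or "wrist"; returns the picture (400x640x3 uint8, red, green, blue); there is no depth.
- bot.camera_params(name): a dict with "mtx" (3x3 intrinsics, pixels), "R" (3x3) and "t" (3): a world point X has camera coordinates R X + t; the wrist camera has in their place "tool_from_camera" (4x4, takes a point from camera to tool coordinates, whose origin is the TCP and whose axes are the flange's). Camera axes: x right, y down, z forward; pixel columns grow to the right and rows downward; lengths in m; the calibration is good to about 2 mm. A picture is of the moment at which its call begins: read the wrist's pose just before it. camera_params takes no time and is no camera call.
- bot.hand_in(): hands the job in; it is judged then, once.
The state is a dict: "t": time; "joint_pos": joint angles; "joint_velocities": joint speeds; "joint_torque": joint torques, N m; "position": TCP position; "eef_rot": TCP orientation; "ft_force": force on the tool from outside, world axes, zero at the start; "wrist_torque": the same for the moment, N m; "gripper_width": finger opening in m; "grip_force": force on a finger pad.
Only numpy, scipy, OpenCV 4.12 (cv2) and the standard library are available. Lean on these libraries where they do the work, as an engineer would, in place of code of your own. Each camera call takes 0.05 s, during which the arm holds its last target. There are 200 camera calls.

## Working session

There is one attempt and no reset: what is moved stays moved. The work goes in short steps, Python scripts to look and compute and a shell command to move; the robot and the scene stay as the last step left them, time stands still between calls to the robot, and variables do not carry over. Pictures are saved under pics/ and viewed, at most 10 in all, crops included, and the job is handed in when it is done.

```bash
mkdir -p pics; ls; python3 - <<'E'
from station import bot
import cv2,numpy as np
for n in("scene","side"):
    im=bot.capture(n); cv2.imwrite(f"pics/{n}0.png",im[:,:,::-1])
    p=bot.camera_params(n); print(n,np.round(p["mtx"],1).tolist(),np.round(p["R"],4).tolist(),np.round(p["t"],4).tolist(), (-np.array(p["R"]).T@np.array(p["t"])).round(3))
s=bot.get_state(); print(s["t"],s["position"],s["eef_rot"])
print(bot.camera_params("wrist"))
E
```

```text
pics
scene [[515.2, 0.0, 325.2], [0.0, 515.2, 206.7], [0.0, 0.0, 1.0]] [[0.6656, 0.7463, -0.0087], [0.462, -0.4211, -0.7805], [-0.5862, 0.5155, -0.6251]] [-0.3168, -0.2049, 1.6949] [ 1.299 -0.723  0.897]
side [[414.0, 0.0, 318.4], [0.0, 414.0, 199.7], [0.0, 0.0, 1.0]] [[0.9586, -0.2843, -0.0137], [-0.2087, -0.6694, -0.713], [0.1935, 0.6863, -0.7011]] [-0.4598, 0.1067, 1.0594] [ 0.258 -0.786  0.813]
0.1 [0.27603579 0.5601313  0.23799778] [-1.24943901e-04  2.26837663e-01  9.73932257e-01 -7.85552366e-04]
{'mtx': array([[290.74838854,   0.        , 316.47021261],
       [  0.        , 290.74838854, 202.39630563],
       [  0.        ,   0.        ,   1.        ]]), 'tool_from_camera': array([[-1.72478571e-04, -9.50320020e-01, -3.11274524e-01,
         8.17349766e-02],
       [ 9.99998412e-01,  3.88274892e-04, -1.73950535e-03,
         8.14639203e-04],
       [ 1.77394684e-03, -3.11274330e-01,  9.50318444e-01,
        -1.45240208e-01],
       [ 0.00000000e+00,  0.00000000e+00,  0.00000000e+00,
         1.00000000e+00]])}
```

View pics/scene0.png

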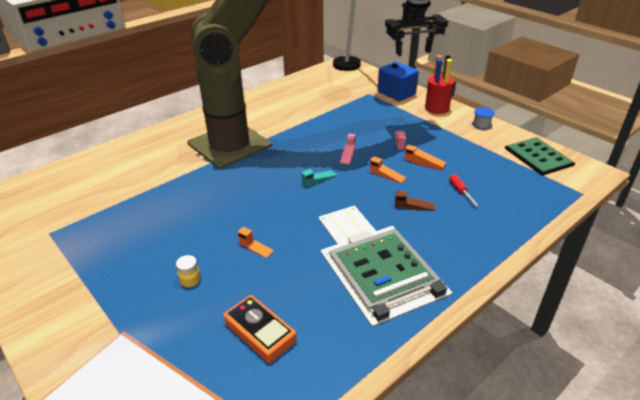

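View pics/side0.png

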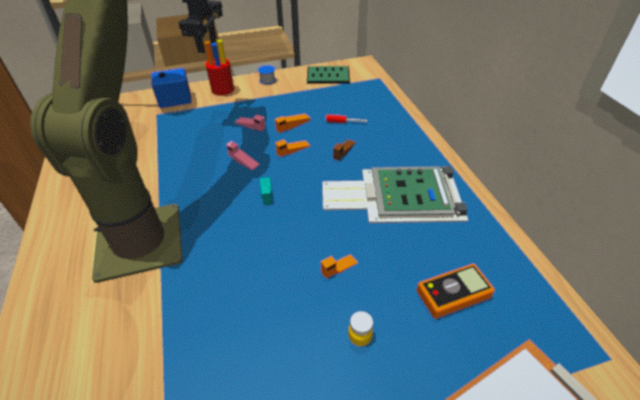

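Orange wedge candidates in scene: A (257,242), B (388,170), C (425,157). In side they are A (338,265), B (292,147), C (292,122). Brown (412,201), pink and turquoise are excluded. I'll enlarge the three to compare ramp heights.

```bash
cat > h.py <<'E'
from station import bot
import cv2,numpy as np
def ray(n,px):
    p=bot.camera_params(n);R=np.array(p["R"]);t=np.array(p["t"])
    q=cv2.undistortPoints(np.float64([[px]]),p["mtx"],None)[0,0]
    return -R.T@t, R.T@np.r_[q,1]
def plane(n,px,z):
    c,d=ray(n,px); return c+d*(z-c[2])/d[2]
def tri(a,b):
    P=[];
    for n in("scene","side"):
        p=bot.camera_params(n);P.append(np.array(p["mtx"])@np.c_[p["R"],p["t"]])
    X=cv2.triangulatePoints(P[0],P[1],np.float64(a).reshape(2,1),np.float64(b).reshape(2,1));return (X[:3]/X[3]).ravel()
def mask(im,lo,hi):
    return cv2.inRange(cv2.cvtColor(im,cv2.COLOR_RGB2HSV),lo,hi)
E
python3 - <<'E'
from h import *
B={"scene":[(257,242),(388,170),(425,157)],"side":[(338,265),(292,147),(292,122)]}
rows=[]
for n in B:
    im=cv2.imread(f"pics/{n}0.png"); m=mask(im[:,:,::-1].copy(),(6,150,120),(18,255,255))
    k,l,s,c=cv2.connectedComponentsWithStats(m)
    for i in range(1,k):
        if 30<s[i,4]<900:
            pts=np.argwhere(l==i)[:,::-1].astype(np.float32); r=cv2.minAreaRect(pts)
            print(n,s[i],c[i].round(1),"ground",plane(n,c[i],0.01).round(3),np.round(r[1],1))
    rows.append(np.hstack([cv2.resize(im[y-22:y+23,x-28:x+28],None,fx=4.7,fy=4.7,interpolation=cv2.INTER_CUBIC) for x,y in B[n]]))
cv2.imwrite("pics/crop.png",np.vstack(rows)); print(np.vstack(rows).shape)
E
```

```text
scene [406 145  39  25 444] [423.1 158.2] ground [0.493 0.394 0.01 ] [41.9 14.6]
scene [371 157  34  25 324] [384.9 170.8] ground [0.46  0.256 0.01 ] [38.  14.8]
scene [397 192   9   4  33] [400.9 193.5] ground [0.568 0.206 0.01 ] [3. 8.]
scene [407 198  27  11 130] [419.7 203.3] ground [0.633 0.211 0.01 ] [27.6  4.7]
scene [239 228  33  29 359] [253.1 243.3] ground [ 0.455 -0.226  0.01 ] [37.1 15.1]
scene [150 352  71  48 142] [185.8 376.5] ground [ 0.68  -0.547  0.01 ] [84.3  2.3]
side [204  40  10  28 115] [208.1  53.4] ground [0.279 1.012 0.01 ] [27.  9.]
side [276 115  33  16 277] [291.1 121.2] ground [0.499 0.395 0.01 ] [12.5 32.9]
side [276 141  33  15 247] [290.1 146.9] ground [0.462 0.256 0.01 ] [13.7 31. ]
side [344 141   9   9  38] [347.2 144.3] ground [0.639 0.214 0.01 ] [4.7 9.2]
side [322 256  35  21 370] [337.  264.8] ground [ 0.459 -0.226  0.01 ] [17.  34.4]
side [447 341 107  59 571] [509.8 364.9] ground [ 0.706 -0.554  0.01 ] [ 33.8 111.6]
(424, 789, 3)
```

View pics/crop.png

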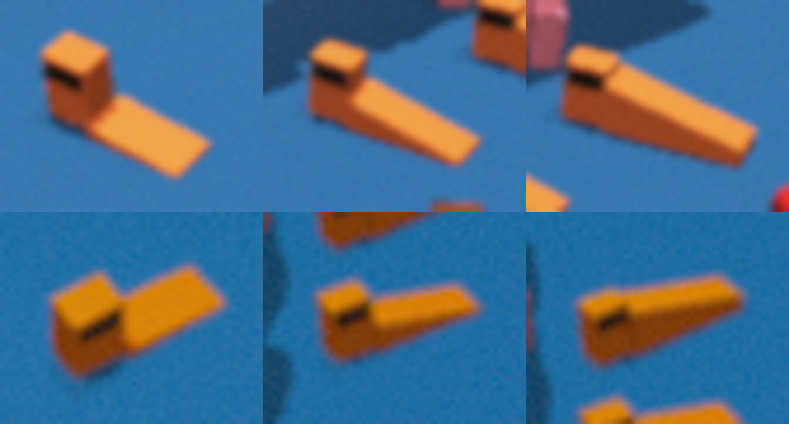

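B (middle) is the medium wedge: its ramp starts about halfway up the block and thins to a narrow toe. A's ramp is flat and short (thin wedge). C's ramp starts near the block top and its toe is blunt (thick wedge). Next I locate B and the fixture roughly.

```bash
python3 - <<'E'
from h import *
b=[plane("scene",(376,159.9),.044),plane("side",(281,142.9),.044)]
t=[plane("scene",(403.8,180.6),.003),plane("side",(308,143.3),.003)]
print("block",np.round(b,3),"tri",tri((376,159.9),(281,142.9)).round(3)); print("toe",np.round(t,3))
for i in(0,1):
    d=t[i]-b[i];print(np.degrees(np.arctan2(d[1],d[0])),np.hypot(*d[:2]))
# fixture: base outline (white/grey bright), hinge posts (dark)
for n,(x0,y0,x1,y1) in {"scene":(310,195,470,330),"side":(315,150,480,235)}.items():
    im=cv2.imread(f"pics/{n}0.png")[:,:,::-1].copy(); m=mask(im,(0,0,150),(180,75,255))
    z=np.zeros_like(m); z[y0:y1,x0:x1]=m[y0:y1,x0:x1]
    c=max(cv2.findContours(z,cv2.RETR_EXTERNAL,cv2.CHAIN_APPROX_NONE)[0],key=cv2.contourArea)
    for p in cv2.approxPolyDP(c,3,True)[:,0]: print(n,p,plane(n,p.astype(float),.006).round(3))
E
```

```text
block [[0.435 0.24  0.044]
 [0.431 0.24  0.044]] tri [0.432 0.244 0.041]
toe [[0.526 0.267 0.003]
 [0.523 0.266 0.003]]
16.66716502917743 0.09450743158028227
15.83060043689841 0.09595854398621662
scene [319 216] [ 0.483 -0.028  0.006]
scene [336 242] [ 0.59  -0.064  0.006]
scene [321 252] [ 0.592 -0.117  0.006]
scene [370 324] [ 0.83  -0.186  0.006]
scene [378 322] [ 0.838 -0.17   0.006]
scene [371 314] [ 0.812 -0.165  0.006]
scene [373 310] [ 0.808 -0.154  0.006]
scene [366 308] [ 0.793 -0.161  0.006]
scene [331 254] [ 0.614 -0.103  0.006]
scene [367 305] [ 0.789 -0.154  0.006]
scene [384 302] [ 0.808 -0.119  0.006]
scene [390 309] [ 0.831 -0.124  0.006]
scene [389 318] [ 0.846 -0.144  0.006]
scene [435 300] [ 0.881 -0.03   0.006]
scene [427 290] [ 0.85  -0.02   0.006]
scene [439 278] [0.844 0.03  0.006]
scene [393 226] [0.645 0.089 0.006]
scene [376 231] [0.629 0.041 0.006]
scene [355 206] [0.517 0.074 0.006]
side [322 183] [0.51  0.066 0.006]
side [324 209] [ 0.485 -0.036  0.006]
side [365 208] [ 0.592 -0.065  0.006]
side [369 221] [ 0.585 -0.113  0.006]
side [467 220] [ 0.832 -0.186  0.006]
side [466 216] [ 0.837 -0.173  0.006]
side [380 218] [ 0.617 -0.112  0.006]
side [379 212] [ 0.623 -0.091  0.006]
side [391 212] [ 0.653 -0.1    0.006]
side [382 210] [ 0.633 -0.086  0.006]
side [375 168] [0.682 0.083 0.006]
side [373 174] [0.666 0.059 0.006]
side [371 169] [0.668 0.082 0.006]
side [364 169] [0.648 0.088 0.006]
side [361 181] [0.621 0.041 0.006]
```

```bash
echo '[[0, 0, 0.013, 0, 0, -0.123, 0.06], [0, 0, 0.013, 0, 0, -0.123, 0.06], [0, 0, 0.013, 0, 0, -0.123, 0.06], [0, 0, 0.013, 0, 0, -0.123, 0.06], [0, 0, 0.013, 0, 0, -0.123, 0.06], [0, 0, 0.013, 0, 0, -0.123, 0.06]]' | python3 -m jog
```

```text
refused: ROWS must be a list holding one list of rows, three levels of brackets. Nothing was moved.
```

The error is about the shape of the input: a list holding one list of rows, three levels of brackets. Fixing that and sending the same move.

```bash
echo '[[[0, 0, 0.013, 0, 0, -0.123, 0.06], [0, 0, 0.013, 0, 0, -0.123, 0.06], [0, 0, 0.013, 0, 0, -0.123, 0.06], [0, 0, 0.013, 0, 0, -0.123, 0.06], [0, 0, 0.013, 0, 0, -0.123, 0.06], [0, 0, 0.013, 0, 0, -0.123, 0.06]]]' | python3 -m jog && echo '[[[-0.006, -0.035, 0, 0, 0, 0, 0.06], [-0.006, -0.035, 0, 0, 0, 0, 0.06], [-0.006, -0.035, 0, 0, 0, 0, 0.06], [-0.006, -0.035, 0, 0, 0, 0, 0.06], [-0.006, -0.035, 0, 0, 0, 0, 0.06], [-0.006, -0.035, 0, 0, 0, 0, 0.06], [-0.006, -0.035, 0, 0, 0, 0, 0.06], [-0.006, -0.035, 0, 0, 0, 0, 0.06], [-0.006, -0.035, 0, 0, 0, 0, 0.06], [-0.006, -0.035, 0, 0, 0, 0, 0.06]]]' | python3 -m jog && echo '[[[0, 0, 0, 0, 0, 0, 0.06], [0, 0, 0, 0, 0, 0, 0.06]]]' | python3 -m jog
cat >> h.py <<'E'
from scipy.spatial.transform import Rotation as Ro
def wrist():
    s=bot.get_state(); im=bot.capture("wrist"); p=bot.camera_params("wrist")
    T=np.eye(4);T[:3,:3]=Ro.from_quat(s["eef_rot"],scalar_first=True).as_matrix();T[:3,3]=s["position"]
    return im,T,T@p["tool_from_camera"],p["mtx"]
def wp(px,C,K,z):
    d=C[:3,:3]@np.r_[cv2.undistortPoints(np.float64([[px]]),K,None)[0,0],1];c=C[:3,3];return c+d*(z-c[2])/d[2]
E
python3 - <<'E'
from h import *
im,T,C,K=wrist(); np.savez("w1.npz",im=im,T=T,C=C,K=K)
cv2.imwrite("pics/w1.png",im[:,:,::-1]); print(T.round(3))
m=mask(im,(5,150,90),(20,255,255))
for c in cv2.findContours(m,cv2.RETR_EXTERNAL,cv2.CHAIN_APPROX_NONE)[0]:
    if cv2.contourArea(c)>200: print(cv2.approxPolyDP(c,4,True)[:,0].tolist())
E
```

```text
t: 0.6
position: [0.2761, 0.5603, 0.1597]
eef_rot: [-0.0, -0.143, 0.99, -0.0]
ft_force: [-0.5, -0.4, -0.0]
gripper_width: 0.0603
grip_force: 0.0
t: 1.43
position: [0.4311, 0.2392, 0.1605]
eef_rot: [-0.0, -0.14, 0.99, -0.0]
ft_force: [0.4, -0.9, -0.0]
gripper_width: 0.0598
grip_force: 0.0
t: 1.6
position: [0.4317, 0.2382, 0.1604]
eef_rot: [-0.0, -0.137, 0.991, -0.001]
ft_force: [-0.7, 0.3, 0.3]
gripper_width: 0.06
grip_force: 0.0
[[-0.962 -0.271 -0.     0.432]
 [-0.271  0.962 -0.002  0.238]
 [ 0.001 -0.001 -1.     0.16 ]
 [ 0.     0.     0.     1.   ]]
[[244, 339], [258, 352], [277, 345], [271, 339]]
[[416, 225], [425, 240], [423, 264], [409, 249], [418, 273], [435, 293], [438, 274], [446, 266], [447, 241], [432, 225]]
[[312, 173], [308, 263], [332, 264], [330, 173]]
```

View pics/w1.png

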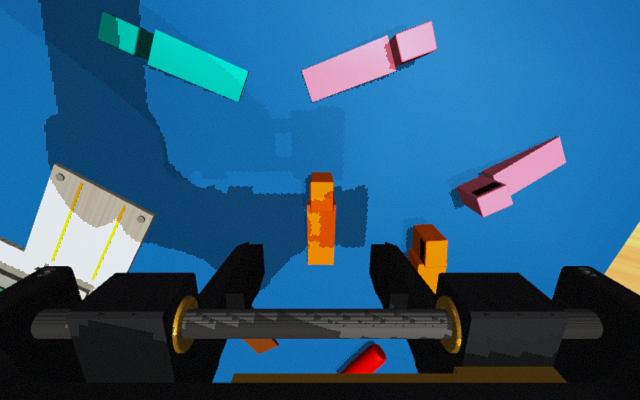

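The wrist view shows the medium wedge almost aligned with the tool: block top at (321,178), toe edge (308–332,264). The thick one is at (427,245), clear of the left finger; the apron is at the left (100,210).

```bash
python3 - <<'E'
from h import *
d=np.load("w1.npz");C,K,T=d["C"],d["K"],d["T"]
for p,z in(((312,173),.044),((330,173),.044),((308,263),.004),((332,264),.004)):
    X=wp(p,C,K,z); print(X.round(4),"tool",(T[:3,:3].T@(X-T[:3,3])).round(4))
# apron top face: front corners
m=mask(d["im"],(0,0,110),(180,70,255)); m[270:]=0; m[:,200:]=0
c=max(cv2.findContours(m,cv2.RETR_EXTERNAL,cv2.CHAIN_APPROX_NONE)[0],key=cv2.contourArea)
for p in cv2.approxPolyDP(c,3,True)[:,0]: print("apron",p,wp(p.astype(float),C,K,.006).round(4))
E
```

```text
[0.4095 0.2283 0.044 ] tool [ 0.024  -0.0034  0.1164]
[0.405  0.2442 0.044 ] tool [0.024  0.0131 0.1164]
[0.5227 0.2541 0.004 ] tool [-0.0921 -0.0092  0.1563]
[0.5164 0.2815 0.004 ] tool [-0.0933  0.0189  0.1563]
apron [  0 240] [ 0.5883 -0.0901  0.006 ]
apron [  3 269] [ 0.6268 -0.0887  0.006 ]
apron [ 35 269] [ 0.6165 -0.0525  0.006 ]
apron [ 44 265] [ 0.6081 -0.0422  0.006 ]
apron [ 95 269] [0.5973 0.0154 0.006 ]
apron [124 204] [0.5062 0.0423 0.006 ]
apron [126 208] [0.5103 0.0447 0.006 ]
apron [ 99 269] [0.596  0.0199 0.006 ]
apron [128 269] [0.5868 0.0527 0.006 ]
apron [152 215] [0.5108 0.0729 0.006 ]
apron [ 54 164] [ 0.4814 -0.0312  0.006 ]
apron [ 24 250] [ 0.5941 -0.0642  0.006 ]
```

```bash
echo '[[[0, 0.005, 0.03, 0, 0, 0, 0.06], [0, 0, 0.035, 0, 0, 0, 0.06], [0, 0, 0.035, 0, 0, 0, 0.06], [0, 0, 0.03, 0, 0, 0, 0.06], [0, 0, 0.02, 0, 0, 0, 0.06], [0, 0, 0, 0, 0, 0, 0.06], [0, 0, 0, 0, 0, 0, 0.01], [0, 0, 0, 0, 0, 0, 0.01], [0, 0, 0, 0, 0, 0, 0.01], [0, 0, 0, 0, 0, 0, 0.01]]]' | python3 -m jog 40 && echo '[[[0, 0, 0, 0, 0, 0, 0.01], [0, 0, 0, 0, 0, 0, 0.01], [0, 0, 0, 0, 0, 0, 0.01]]]' | python3 -m jog
```

```text
t: 2.48
position: [0.43, 0.2464, 0.0121]
eef_rot: [0.001, -0.14, 0.99, 0.001]
ft_force: [0.0, -0.7, -0.5]
gripper_width: 0.0355
grip_force: 0.0
t: 2.73
position: [0.4298, 0.2452, 0.0115]
eef_rot: [0.001, -0.139, 0.99, -0.0]
ft_force: [0.2, -1.7, 6.3]
gripper_width: 0.0218
grip_force: 39.6
```

```bash
echo '[[[0, 0, -0.01, 0, 0, 0, 0.01], [0, 0, -0.02, 0, 0, 0, 0.01], [0, 0, -0.03, 0, 0, 0, 0.01], [0, 0, -0.03, 0, 0, 0, 0.01], [0, 0, 0, 0, 0, 0.1125, 0.01], [0, 0, 0, 0, 0, 0.1125, 0.01], [0, 0, 0, 0, 0, 0.1125, 0.01], [0, 0, 0, 0, 0, 0.1125, 0.01], [0, 0, 0, 0, 0, 0.1125, 0.01]]]' | python3 -m jog && echo '[[[-0.02, -0.028, 0, 0, 0, 0, 0.01], [-0.02, -0.028, 0, 0, 0, 0, 0.01], [-0.02, -0.028, 0, 0, 0, 0, 0.01], [-0.02, -0.028, 0, 0, 0, 0, 0.01], [-0.02, -0.028, 0, 0, 0, 0, 0.01], [-0.02, -0.028, 0, 0, 0, 0, 0.01], [-0.02, -0.028, 0, 0, 0, 0, 0.01], [0, 0, 0, 0, 0, 0, 0.01], [0, 0, 0, 0, 0, 0, 0.01]]]' | python3 -m jog
python3 - <<'E'
from h import *
im,T,C,K=wrist(); np.savez("w2.npz",im=im,T=T,C=C,K=K)
cv2.imwrite("pics/w2.png",im[:,:,::-1]); print(T.round(4))
m=mask(im,(5,150,70),(20,255,255))
for c in cv2.findContours(m,cv2.RETR_EXTERNAL,cv2.CHAIN_APPROX_NONE)[0]:
    if cv2.contourArea(c)>200: print(cv2.approxPolyDP(c,3,True)[:,0].tolist())
E
```

```text
t: 3.48
position: [0.4293, 0.2456, 0.101]
eef_rot: [0.0, 0.144, 0.99, 0.0]
ft_force: [-0.8, -0.3, -1.1]
gripper_width: 0.0219
grip_force: 39.6
t: 4.23
position: [0.5095, 0.0153, 0.1007]
eef_rot: [0.0, 0.144, 0.99, -0.0]
ft_force: [-0.4, -0.1, -2.0]
gripper_width: 0.0219
grip_force: 39.6
[[-9.587e-01  2.844e-01  3.000e-04  5.095e-01]
 [ 2.844e-01  9.587e-01 -1.000e-03  1.530e-02]
 [-6.000e-04 -9.000e-04 -1.000e+00  1.007e-01]
 [ 0.000e+00  0.000e+00  0.000e+00  1.000e+00]]
[[290, 339], [292, 374], [335, 373], [337, 338]]
[[532, 244], [515, 265], [554, 288], [560, 269], [576, 265], [545, 245], [540, 248]]
[[299, 227], [292, 308], [341, 308], [341, 263], [335, 228]]
[[0, 187], [0, 204], [12, 216], [0, 221], [0, 230], [20, 223], [22, 229], [73, 271], [96, 256], [18, 183]]
```

View pics/w2.png

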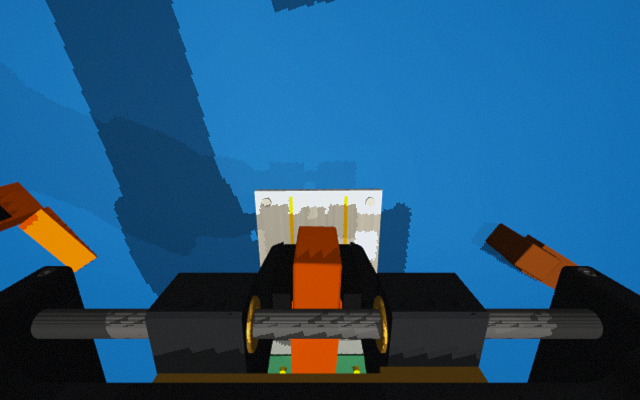

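The wedge is held square between the fingers, toe at (313,373). The apron's front edge runs (255,191)–(382,190) with lane lines at columns 291 and 346.

```bash
python3 - <<'E'
from h import *
d=np.load("w2.npz");C,K,T,im=d["C"],d["K"],d["T"],d["im"]
def tl(p,z):
    X=wp(p,C,K,z);return T[:3,:3].T@(X-T[:3,3])
for p in((255,191),(382,190)): print("corner",tl(p,.006).round(4))
m=mask(im,(22,120,120),(34,255,255)); m[260:]=0
for lo,hi in((280,305),(335,360)):
    q=np.argwhere(m[:,lo:hi]>0)[:,::-1]+[lo,0]
    P=np.array([tl(p.astype(float),.006) for p in q]); k=np.polyfit(P[:,0],P[:,1],1); print(len(P),"line slope",k[0].round(4),"y",P[:,1].mean().round(4),"xr",P[:,0].min().round(3),P[:,0].max().round(3))
zu=T[2,3]-.0115
for p in((292,374),(335,373)): print("toe",tl(p,zu+.004).round(4))
for p in((299,227),(335,228)): print("back bottom",tl(p,zu).round(4))
E
```

```text
corner [ 0.0133 -0.0522  0.0947]
corner [0.0143 0.0566 0.0946]
146 line slope -0.0068 y -0.0221 xr -0.036 0.008
146 line slope 0.0035 y 0.0259 xr -0.036 0.009
toe [-0.0922 -0.0162  0.0076]
toe [-0.0912  0.0133  0.0075]
back bottom [ 0.0152 -0.0096  0.0115]
back bottom [0.0146 0.0114 0.0115]
```

```bash
echo '[[[-0.004, 0.003, 0.02, 0, 0, 0, 0.01], [0, 0, 0.025, 0, 0, 0, 0.01], [0, 0, 0.02, 0, 0, 0, 0.01], [0, 0, 0.01, 0, 0, 0, 0.01], [0, 0, 0.005, 0, 0, 0, 0.01], [0, 0, 0, 0, 0, 0, 0.01], [0, 0, 0, 0, 0, 0, 0.01]]]' | python3 -m jog && echo '[[[0, 0, 0.002, 0, 0, 0, 0.01], [0, 0, 0, 0, 0, 0, 0.01], [0, 0, 0, 0, 0, 0, 0.01]]]' | python3 -m jog&& echo '[[[0, 0, 0.001, 0, 0, 0, 0.01], [0, 0, 0, 0, 0, 0, 0.01], [0, 0, 0, 0, 0, 0, 0.01]]]' | python3 -m jog
```

```text
t: 4.87
position: [0.514, 0.0211, 0.0212]
eef_rot: [0.0, 0.14, 0.99, 0.0]
ft_force: [1.0, -0.4, -1.2]
gripper_width: 0.0216
grip_force: 39.6
t: 5.12
position: [0.5143, 0.0202, 0.0193]
eef_rot: [0.001, 0.141, 0.99, 0.0]
ft_force: [-0.2, 0.2, -0.6]
gripper_width: 0.0217
grip_force: 39.6
t: 5.37
position: [0.5139, 0.0202, 0.0178]
eef_rot: [0.0, 0.141, 0.99, 0.0]
ft_force: [-0.4, 0.2, -1.6]
gripper_width: 0.0219
grip_force: 39.6
```

```bash
echo '[[[0, 0, 0.001, 0, 0, 0, 0.01], [0, 0, 0, 0, 0, 0, 0.01], [0, 0, 0, 0, 0, 0, 0.01]]]' | python3 -m jog|grep -E "pos|ft"; echo '[[[0, 0, 0.0005, 0, 0, 0, 0.01], [0, 0, 0, 0, 0, 0, 0.01], [0, 0, 0, 0, 0, 0, 0.01]]]' | python3 -m jog|grep -E "pos|ft"
python3 - <<'E'
from h import *
s=bot.capture("scene");a=cv2.resize(s[190:270,300:400],None,fx=4,fy=4,interpolation=cv2.INTER_CUBIC)
s=bot.capture("side");b=cv2.resize(s[150:230,300:400],None,fx=4,fy=4,interpolation=cv2.INTER_CUBIC)
cv2.imwrite("pics/p1.png",np.hstack([a,b])[:,:,::-1])
E
```

```text
position: [0.5139, 0.0202, 0.0176]
ft_force: [-1.1, -0.1, 7.4]
position: [0.514, 0.0202, 0.0175]
ft_force: [-2.2, 0.1, 14.2]
```

View pics/p1.png

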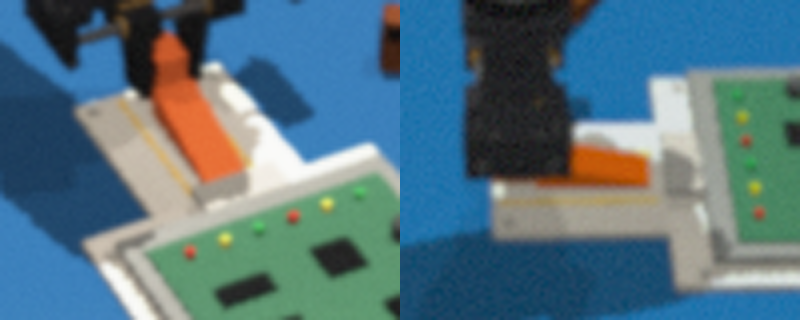

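Wedge sits flat on the apron between the lane lines, with the toe about 8–10 mm short of the grey lip. I ease the down-force a little and push.

```bash
echo '[[[0, 0, -0.0005, 0, 0, 0, 0.01], [0, 0, 0, 0, 0, 0, 0.01]]]' | python3 -m jog 50|grep -E "pos|ft"; for i in 1; do echo '[[[-0.003, 0, 0, 0, 0, 0, 0.01], [-0.003, 0, 0, 0, 0, 0, 0.01], [-0.003, 0, 0, 0, 0, 0, 0.01], [-0.003, 0, 0, 0, 0, 0, 0.01], [-0.003, 0, 0, 0, 0, 0, 0.01], [-0.003, 0, 0, 0, 0, 0, 0.01], [-0.003, 0, 0, 0, 0, 0, 0.01], [-0.003, 0, 0, 0, 0, 0, 0.01], [0, 0, 0, 0, 0, 0, 0.01], [0, 0, 0, 0, 0, 0, 0.01]]]' | python3 -m jog|grep -E "pos|ft"; done
python3 - <<'E'
from station import bot
import numpy as np
np.savez("rest.npz",scene=[bot.capture("scene") for _ in range(4)],side=[bot.capture("side") for _ in range(4)])
E
echo '[[[-0.003, 0, 0, 0, 0, 0, 0.01], [-0.003, 0, 0, 0, 0, 0, 0.01], [0, 0, 0, 0, 0, 0, 0.01], [0, 0, 0, 0, 0, 0, 0.01]]]' | python3 -m jog|grep -E "pos|ft"
```

```text
position: [0.514, 0.0202, 0.0176]
ft_force: [-1.1, 0.4, 9.1]
position: [0.5309, 0.0147, 0.0175]
ft_force: [-13.1, 3.5, 19.0]
position: [0.5368, 0.0131, 0.0175]
ft_force: [-13.5, 4.1, 19.7]
```

```bash
echo '[[[0, 0, -0.001, 0, 0, 0, 0.01], [0, 0, 0, 0, 0, 0, 0.01], [0, 0, 0, 0, 0, 0, 0.01]]]' | python3 -m jog|grep -E "pos|ft"; echo '[[[-0.002, 0, 0, 0, 0, 0, 0.01], [-0.002, 0, 0, 0, 0, 0, 0.01], [0, 0, 0, 0, 0, 0, 0.01], [0, 0, 0, 0, 0, 0, 0.01]]]' | python3 -m jog|grep -E "pos|ft";echo '[[[-0.002, 0, 0, 0, 0, 0, 0.01], [-0.002, 0, 0, 0, 0, 0, 0.01], [0, 0, 0, 0, 0, 0, 0.01], [0, 0, 0, 0, 0, 0, 0.01]]]' | python3 -m jog|grep -E "pos|ft";echo '[[[-0.002, 0, 0, 0, 0, 0, 0.01], [-0.002, 0, 0, 0, 0, 0, 0.01], [0, 0, 0, 0, 0, 0, 0.01], [0, 0, 0, 0, 0, 0, 0.01]]]' | python3 -m jog|grep -E "pos|ft"
```

```text
position: [0.5431, 0.0118, 0.0177]
ft_force: [0.3, -0.3, -1.1]
position: [0.547, 0.0105, 0.0176]
ft_force: [-0.6, 0.4, 0.8]
position: [0.5494, 0.0098, 0.0176]
ft_force: [-4.4, 1.6, 3.4]
position: [0.5496, 0.0096, 0.0176]
ft_force: [-11.1, 3.9, 10.6]
```

Resistance starts at about 37 mm of travel, so the toe is about 28 mm past the edge and in contact with the lip, as expected. I continue in small steps.

```bash
echo '[[[-0.002, 0, -0.0005, 0, 0, 0, 0.01], [-0.002, 0, 0, 0, 0, 0, 0.01], [0, 0, 0, 0, 0, 0, 0.01], [0, 0, 0, 0, 0, 0, 0.01]]]' | python3 -m jog|grep -E "pos|ft"; echo '[[[-0.002, 0, -0.0003, 0, 0, 0, 0.01], [0, 0, 0, 0, 0, 0, 0.01], [0, 0, 0, 0, 0, 0, 0.01]]]' | python3 -m jog|grep -E "pos|ft"
python3 - <<'E'
from h import *
d=np.load("rest.npz")
for n,(x0,y0,x1,y1) in {"scene":(335,235,450,300),"side":(372,165,455,215)}.items():
    a=d[n].mean(0); b=np.mean([bot.capture(n) for _ in range(4)],0)
    f=lambda u:np.float32(cv2.cvtColor(np.float32(u),cv2.COLOR_RGB2GRAY)[y0:y1,x0:x1])
    w=cv2.createHanningWindow((x1-x0,y1-y0),cv2.CV_32F); print(n,cv2.phaseCorrelate(f(a),f(b),w))
E
```

```text
position: [0.5546, 0.008, 0.0176]
ft_force: [-8.5, 2.9, 3.2]
position: [0.5568, 0.0073, 0.0177]
ft_force: [-7.0, 1.9, 1.5]
scene ((0.12340564361942086, -0.1398802755155657), 0.9670175892335398)
side ((0.10125418005610953, -0.33855030130467156), 0.847982788933648)
```

```bash
echo '[[[-0.002, 0, 0, 0, 0, 0, 0.01], [-0.002, 0, 0, 0, 0, 0, 0.01], [0, 0, 0, 0, 0, 0, 0.01], [0, 0, 0, 0, 0, 0, 0.01]]]' | python3 -m jog|grep -E "pos|ft"; echo '[[[-0.002, 0, 0, 0, 0, 0, 0.01], [-0.002, 0, 0, 0, 0, 0, 0.01], [0, 0, 0, 0, 0, 0, 0.01], [0, 0, 0, 0, 0, 0, 0.01]]]' | python3 -m jog|grep -E "pos|ft"
```

```text
position: [0.5607, 0.0061, 0.0177]
ft_force: [-7.9, 2.4, 1.0]
position: [0.5645, 0.005, 0.0177]
ft_force: [-6.9, 1.6, 1.2]
```

```bash
echo '[[[-0.002, 0, 0, 0, 0, 0, 0.01], [0, 0, 0.0002, 0, 0, 0, 0.01], [0, 0, 0, 0, 0, 0, 0.01], [0, 0, 0, 0, 0, 0, 0.01], [0, 0, 0, 0, 0, 0, 0.01], [0, 0, 0, 0, 0, 0, 0.01]]]' | python3 -m jog
python3 - <<'E'
from h import *
d=np.load("rest.npz"); V=[]
for n,(x0,y0,x1,y1) in {"scene":(335,235,450,300),"side":(372,165,455,215)}.items():
    a=d[n].mean(0); S=[bot.capture(n) for _ in range(4)]; b=np.mean(S,0)
    f=lambda u:np.float32(cv2.cvtColor(np.float32(u),cv2.COLOR_RGB2GRAY)[y0:y1,x0:x1])
    w=cv2.createHanningWindow((x1-x0,y1-y0),cv2.CV_32F); print(n,cv2.phaseCorrelate(f(a),f(b),w)[0])
    x,y=(300,190) if n=="scene" else (310,150)
    V.append(cv2.resize(S[-1][y:y+80,x:x+100],None,fx=4,fy=4,interpolation=cv2.INTER_CUBIC))
cv2.imwrite("pics/p2.png",np.hstack(V)[:,:,::-1])
# local shift of front (lip-side) strip of the carrier in side view, predicted px per mm
P=bot.camera_params("side");
for X in((.64,-.02),(.71,-.04),):
    q=[cv2.projectPoints(np.float64([[*X,z]]),cv2.Rodrigues(P["R"])[0],P["t"],P["mtx"],None)[0].ravel() for z in(.025,.026)];print(q[0].round(1),"px/mm",(q[1]-q[0]).round(3))
E
```

```text
t: 11.1
position: [0.5661, 0.0045, 0.0176]
eef_rot: [-0.003, 0.14, 0.99, -0.001]
ft_force: [-8.4, 2.9, 2.6]
gripper_width: 0.0214
grip_force: 49.7
scene (0.14995623439581607, -0.44816308356551104)
side (0.14766184075557476, -0.2849659168734995)
[375.6 188.4] px/mm [ 0.03  -0.263]
[401.8 188. ] px/mm [ 0.046 -0.264]
```

View pics/p2.png

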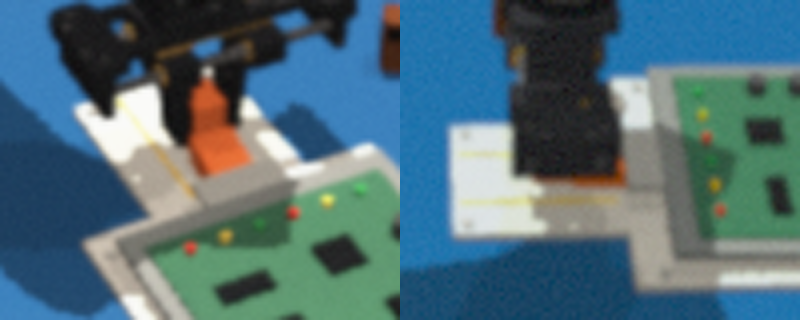

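The wedge is well under the lip, with the ramp partly covered. Gripper shadow contaminates the correlation, so I check the lift through the LED dots at the board front instead.

```bash
python3 - <<'E'
from h import *
d=np.load("rest.npz")
def dots(im,box,lo,hi):
    x0,y0,x1,y1=box;u=np.uint8(im.mean(0))[y0:y1,x0:x1]
    u=cv2.resize(u,None,fx=6,fy=6,interpolation=cv2.INTER_CUBIC); m=mask(u,lo,hi)
    k,l,s,c=cv2.connectedComponentsWithStats(m); return sorted([(c[i]/6+[x0,y0]).round(2).tolist()+[int(s[i,4])] for i in range(1,k) if s[i,4]>40])
for n,box in {"scene":(340,228,395,258),"side":(380,165,395,210)}.items():
    cur=np.array([bot.capture(n) for _ in range(6)])
    for nm,lo,hi in(("yel",(20,120,90),(35,255,255)),("red",(0,120,80),(12,255,255))):
        print(n,nm,dots(d[n],box,lo,hi),dots(cur,box,lo,hi))
E
```

```text
scene yel [[356.18, 250.19, 175], [381.68, 241.26, 161]] [[356.3, 249.12, 299], [381.78, 240.29, 170]]
scene red [[347.45, 252.92, 185], [353.95, 230.93, 2979], [373.32, 244.04, 196]] [[347.56, 251.76, 270], [354.51, 230.37, 2464], [373.14, 243.14, 258]]
side yel [[385.52, 179.7, 77], [388.71, 197.23, 115]] [[385.55, 179.0, 61], [388.76, 196.2, 301]]
side red [[386.49, 185.21, 83], [389.76, 203.22, 115]] [[386.55, 184.44, 122], [389.99, 202.48, 131]]
```

LED dots rose about 3.1 mm in both views. They sit about 55 mm behind the lip, so the lip is up about 4.0 mm, which is the target.

```bash
python3 -c "
from station import bot
s=bot.get_state();print(s['ft_force'],s['grip_force'],s['position']);print(bot.hand_in())"
```

```text
[-7.65869358  2.25286831  3.28070797] 49.737480729818344 [0.56619217 0.0044655  0.01764006]
the job is handed in; nothing more can be done
None
```

I handed the job in with the medium wedge gripped at about 50 N and pushed square under the middle of the lip. By the camera measurements the lip is up about 4.0 mm; the hand-in gave no verdict.

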